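# Snap a plaster mould home with the press slide, then park the slide

## Task

Take the black grip and push the slide so that it drives the white plaster mould along the rails until the yellow spring catch clicks in behind the mould; then draw the slide back so that its red pointer stands at the green parking mark, and let go. The plaster is tender: never touch the mould with the hand, do not drive the red spring buffer to the end of its travel, and leave the olive tin where it stands.

Things in the scene. Friction and masses are not known exactly. Their poses are not given: they have to be found in the camera images.
- bed: plywood board of a mould press, 130 x 540 x 14 mm, fixed on the table, with two aluminium rails 8 mm high and 91 mm apart along its length; origin at the centre of its underside; y runs along the rails in the direction in which the slide pushes, x across, z up
- slide_grip (a point): centre of the slide's black upright grip, midway between the rails: 26 mm across the rails, 24 mm along them, 50 mm tall (70 to 120 mm over the table), on a steel stem; axes as the bed's
- pointer (a point): tip of the small red pointer bar on the slide, 60 mm to the bed's -x side of the grip's axis and level with it along the rails; moves with the slide
- park_mark (a point): white line on the green parking mark at the board's -x edge, 60 mm from the bed's centre line and 60 to 150 mm behind the bed's centre; the slide is parked when the red pointer stands over this line
- mould_mid (a point): centre of the plaster mould, half-way up: a loose white block 88 mm across the rails, 100 mm along them, 55 mm tall, 0.22 to 0.4 kg, with a 34 mm pouring hole in its top; stands on the board between the rails, ahead of the slide (top 69 mm over the table)
- catch (a joint): yellow spring catch on the end stop's arm, at the +x side of the rails: metres pushed aside, 0 at rest, 0.006 to 0.010 while the mould passes its sloping side. Its square side snaps in behind the mould's rear edge once the mould has pressed the red buffer in by about 3.5 mm, and then holds it there
- buffer (a joint): red spring buffer plate in front of the grey end stop: metres pressed in by the mould, 0 relaxed, end of travel 0.010, 2 N per mm. The end stop (with buffer and catch) is clamped elsewhere each time: the relaxed buffer face is 160 to 205 mm ahead of the bed's centre. With the catch holding the mould it stays pressed in by about 3 mm
- tin_mid (a point): centre of a loose olive tin, 68 mm in diameter, 74 mm tall; a bystander
- mould: the same mould, origin at the centre of its underside. Slide drag and its friction together take about 3 to 9 N; passing the catch's slope adds a bump of some 2 to 6 N well before home (do not stop there); then the buffer's 2 N per mm comes on top. With about 20 N on the grip in all, the catch has clicked and the buffer is not yet at its end
- slide: blue slide that carries grip and pointer; origin on the grip's axis at table level. It moves only along the bed's y, drags with 1.5 N and stays where it is left; the grip's axis can go from 215 mm behind to 70 mm ahead of the bed's centre. Its rubber pusher face is 60 mm ahead (+y) of the grip's axis, top 58 mm over the table

How it is judged:
On the way:
1. the mould is home: the buffer is pressed in and the catch has sprung back behind the mould (value of joint buffer above 0.002 m and value of joint catch below 0.002 m), for 0.2 s.
At the end, for the whole second after the job is handed in: The catch is back at rest (within 2 mm) behind the mould and holds it against the buffer, which stays pressed in by more than 1.5 mm; the slide's red pointer stands within 5 mm of the line on the green mark; everything is at rest (value of joint buffer above 0.0015 m and value of joint catch below 0.002 m and y of mould_mid in the frame of bed above 0.1 m and y of pointer in the frame of park_mark between -0.005 and 0.005 m and linear speed of mould below 0.01 m/s); the robot touches nothing.
It fails at once if the buffer is driven to the end of its travel (9.5 mm) (value of joint buffer above 0.0095 m).
It fails at once if the hand touches the mould (contact force between any of the fingers, the arm and mould above 1 N).
It fails at once if the olive tin is shifted by more than 2 cm (distance of tin_mid from where it was at the start of the episode above 0.02 m).
It also fails if it takes over 43 s, if anything falls off the work surface, if the arm or the gripper's body presses on something with over 40 N, if the wrist force passes 120 N, or if a joint passes its speed limit or range.

## Robot

A 6-joint arm with a two-finger parallel gripper is mounted at the origin on a cart in front of the work surface, level with it; the furniture and walls round the work are solid. World frame = base frame: x ahead of the robot, y to its left, z up, the work surface at z = 0. Lengths are in m, angles in rad, forces in N, time in s.
With the tool pointing down it reaches from about 0.275 to 0.825 m from the base axis. Payload 4.9 kg.
Tool frame: the origin (TCP) lies on the centre line of the jaws, within the pads' length; the fingertips stand 11 mm ahead of it and the grasp point (between the pads) lies 8 mm behind it; z points along the fingers, y is the line along which they close (so a half turn about z gives the same grasp; the last joint's range is limited). The gripper opens to 85 mm and grips with 20 to 120 N. Pads are 22 mm wide; open, the fingers measure 114 mm over their backs; the gripper's body (76 mm by 85 mm) begins 54 mm behind the grasp point. The pads swing forward as they close: fully open they stand 13 mm farther back than shut.
Start: joints at [-1.282, 0.326, -0.193, 1.052, 0, 1.437], TCP at [0.226, -0.502, 0.242] pointing down, gripper open.
Joint ranges: [-2.65, 2.65], [-0.97, 1.79], [-1.3, 1.35], [-1.93, 2.1], [-1.47, 1.37], [-3.14, 3.14]. Speed limits (rad/s): [2.57, 2.57, 3.14, 3.14, 3.14, 3.14].

## Interface

Orientations are given as a unit quaternion [w, x, y, z].
In Python, from plant import robot gives the robot as it stands. The module is installed in compiled form; this text tells all that it offers.
- The arm moves only by the shell command python3 -m handwheel 'ROWS' [OPENING] [FORCE]. ROWS is JSON, a list that holds one entry, the list of rows, each a list of 4 numbers: the shift along the tool's x, y, z in cm, then the turn about the tool's z in degrees. In form: [[[x, y, z, twist], ...]]. A call has 1 to 20 rows; each row shifts and turns the commanded pose from where the row before left it, along the tool's axes as they then stand; what a row does not reach is not made up. A row lasts 1/10 s, in which the tool goes at most 50 mm and 8.59 degrees, less where a joint would pass 70% of its speed; a pose out of reach is approached as far as the arm can. A call with a gripper value outside its range is refused whole. OPENING is the opening, from 0 (shut) to 1 (fully open), set as the call begins (- or left out, the last holds). The fingers move at their own pace and stop on an object; FORCE is the grip in N (left out, the last holds). Time passes only in rows, so rows that do not move let the fingers close. It gives the time, the measured TCP pose, the force and the opening at its end, in the units of the state.
- robot.sense(): the state, without advancing time (a new reading comes with each control period).
- robot.snapshot(name): name is "scene" or "side" or "wrist"; returns the picture (480x640x3 uint8, red, green, blue); there is no depth.
- robot.camera_params(name): a dict with "intrinsics" (3x3 intrinsics, pixels), "rvec" (rotation vector, rad) and "tvec" (3), from world to camera coordinates, as OpenCV has them. Camera axes: x right, y down, z forward; pixel columns grow to the right and rows downward; lengths in m; the calibration is good to about 2 mm. The wrist camera is an equidistant fisheye: a pixel r from the principal point sees the ray r / f radians off the axis. A picture is of the moment at which its call begins: read the wrist's pose just before it. camera_params takes no time and is no camera call; for the wrist camera it gives the pose at the moment of the call.
- robot.job_done(): hands the job in, once; it reports no verdict.
The state is a dict: "time": time; "q": joint angles; "joint_vel": joint speeds; "effort": joint torques, N m; "eef_pos": TCP position; "tcp_rot": TCP orientation; "force": force on the tool from outside, world axes, zero at the start; "ft_torque": the same for the moment, N m; "grip_width": opening from 0.0 (shut) to 1.0 (fully open).
Only numpy, scipy, OpenCV 4.12 (cv2) and the standard library are available. Lean on these libraries where they do the work, as an engineer would, in place of code of your own. Each camera call takes 0.05 s, during which the arm holds its last target. There are 200 camera calls.

## Working session

There is one attempt and no reset: what is moved stays moved. The work goes in short steps, Python scripts to look and compute and a shell command to move; the robot and the scene stay as the last step left them, time stands still between calls to the robot, and variables do not carry over. Pictures are saved under pics/ and viewed, on a budget of 10 in all, crops included, one or two more only if the job needs it, and the job is handed in when it is done.

```bash
mkdir -p pics; python3 - <<'E'
from plant import robot
import cv2,numpy as np
s=robot.sense();print({k:np.round(v,3).tolist() for k,v in s.items()})
ims=[]
for n in("scene","side"):
    p=robot.camera_params(n);print(n,{k:np.round(v,4).tolist() for k,v in p.items()})
    im=robot.snapshot(n)[:,:,::-1];cv2.imwrite(f"pics/{n}0.png",im)
E
```

```text
{'time': 0.0, 'q': [-1.282, 0.327, -0.194, 1.052, 0.0, 1.437], 'joint_vel': [-0.0, 0.001, 0.001, 0.0, 0.0, 0.001], 'effort': [-0.0, -44.34, 26.244, 0.015, -0.0, 0.0], 'eef_pos': [0.226, -0.501, 0.242], 'tcp_rot': [-0.001, 0.978, 0.21, -0.0], 'force': [-1.02, -0.12, -0.811], 'ft_torque': [0.017, -0.013, 0.034], 'grip_width': 0.998}
scene {'intrinsics': [[623.2381, 0.0, 322.339], [0.0, 623.2381, 239.4727], [0.0, 0.0, 1.0]], 'rvec': [1.7614, -1.0495, 0.7087], 'tvec': [-0.2536, 0.2501, 1.2049]}
side {'intrinsics': [[560.1445, 0.0, 315.6701], [0.0, 560.1445, 237.1333], [0.0, 0.0, 1.0]], 'rvec': [0.5999, -2.5401, 1.3275], 'tvec': [0.4169, 0.1806, 1.1473]}
```

View pics/scene0.png

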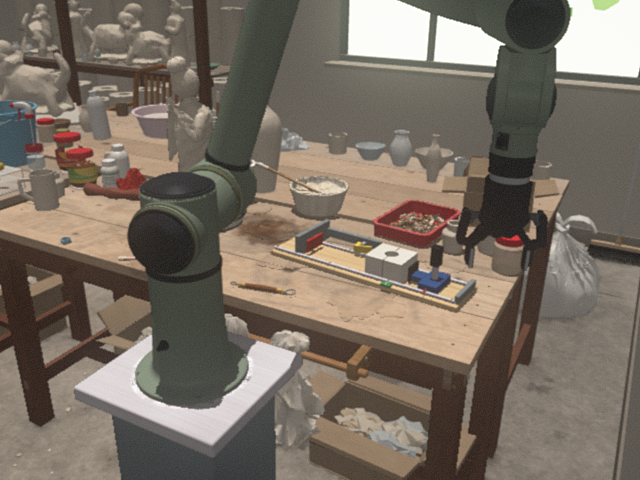

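View pics/side0.png

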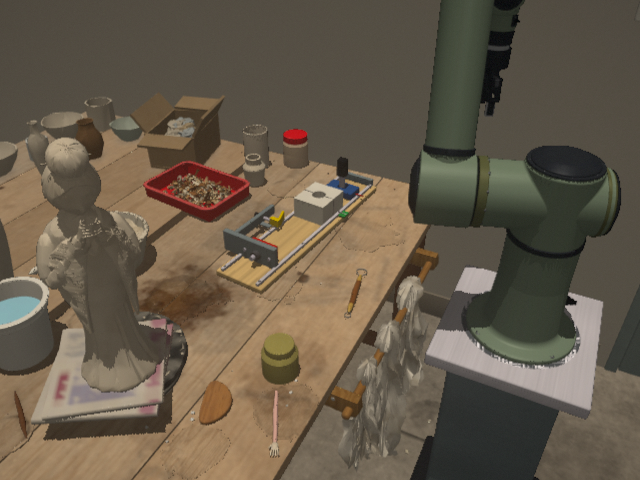

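Scene: the bed runs from about (275,250) to (475,300), with the grip at (437,255), the mould at (391,262) and the green mark at (387,285). Side: grip (343,166), mould (318,200), green mark (345,214), stop (250,245); the olive tin at (280,358) is far from the work. Next I zoom in on the bed in both views.

```bash
cat > h.py <<'E'
import cv2,numpy as np
from plant import robot
def ray(n,uv):
    p=robot.camera_params(n);R=cv2.Rodrigues(np.array(p["rvec"],float))[0];K=np.array(p["intrinsics"]);t=np.array(p["tvec"])
    uv=np.array(uv,float)
    if n=="wrist":
        d=(uv-K[:2,2])/[K[0,0],K[1,1]];r=np.linalg.norm(d);v=np.r_[d/max(r,1e-9)*np.sin(r),np.cos(r)]
    else: v=np.linalg.inv(K)@np.r_[uv,1]
    return -R.T@t,R.T@v/np.linalg.norm(v)
def onz(n,uv,z):
    c,d=ray(n,uv);return c+d*(z-c[2])/d[2]
def tri(a,b):
    (c1,d1),(c2,d2)=ray(*a),ray(*b)
    s=np.linalg.lstsq(np.c_[d1,-d2],c2-c1,rcond=None)[0]
    p,q=c1+s[0]*d1,c2+s[1]*d2;return (p+q)/2,np.linalg.norm(p-q)
E
python3 - <<'E'
import cv2,numpy as np
a=cv2.imread("pics/scene0.png")[220:320,265:485];b=cv2.imread("pics/side0.png")[145:295,210:390]
cv2.imwrite("pics/c1.png",cv2.resize(a,None,fx=3.6,fy=3.6,interpolation=cv2.INTER_CUBIC))
cv2.imwrite("pics/c2.png",cv2.resize(b,None,fx=4,fy=4,interpolation=cv2.INTER_CUBIC))
from h import *
for n in("scene","side"):
    im=cv2.imread(f"pics/{n}0.png");h=cv2.cvtColor(im,cv2.COLOR_BGR2HSV)
    x0,y0,x1,y1=(265,220,485,320) if n=="scene" else (210,145,390,295)
    for nm,lo,hi in(("red",(0,150,80),(6,255,255)),("green",(45,120,60),(85,255,255)),("blue",(100,130,40),(130,255,255)),("yellow",(24,170,100),(35,255,255)),("black",(0,0,0),(180,255,38))):
        m=cv2.inRange(h,lo,hi);k=np.zeros_like(m);k[y0:y1,x0:x1]=m[y0:y1,x0:x1]
        N,_,st,ce=cv2.connectedComponentsWithStats(k)
        print(n,nm,[(st[i].tolist(),np.round(ce[i],1).tolist()) for i in range(1,N) if st[i,4]>5])
E
```

```text
scene red [([434, 221, 3, 3, 6], [435.0, 221.8]), ([307, 233, 16, 9, 41], [314.1, 237.0])]
scene green []
scene blue []
scene yellow []
scene black []
side red [([210, 168, 39, 43, 615], [227.3, 184.2]), ([253, 237, 24, 10, 36], [263.7, 241.4])]
side green [([343, 211, 6, 3, 10], [345.3, 212.1]), ([339, 214, 8, 3, 18], [342.2, 215.0])]
side blue [([328, 180, 11, 8, 51], [334.0, 183.4]), ([342, 185, 16, 9, 82], [350.0, 189.1])]
side yellow [([270, 211, 14, 11, 51], [277.4, 217.1])]
side black [([338, 158, 10, 19, 146], [342.7, 166.8])]
```

View pics/c1.png

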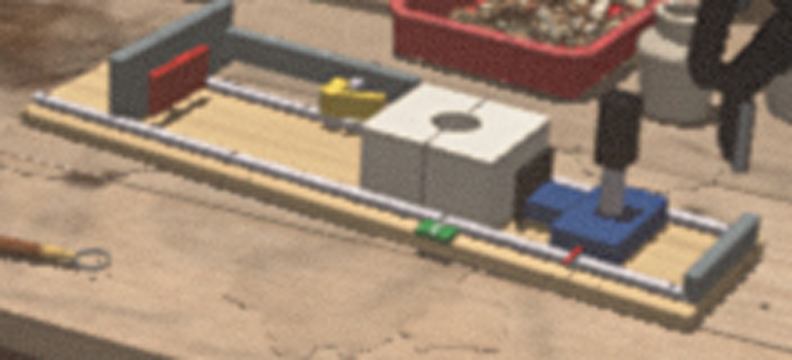

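View pics/c2.png

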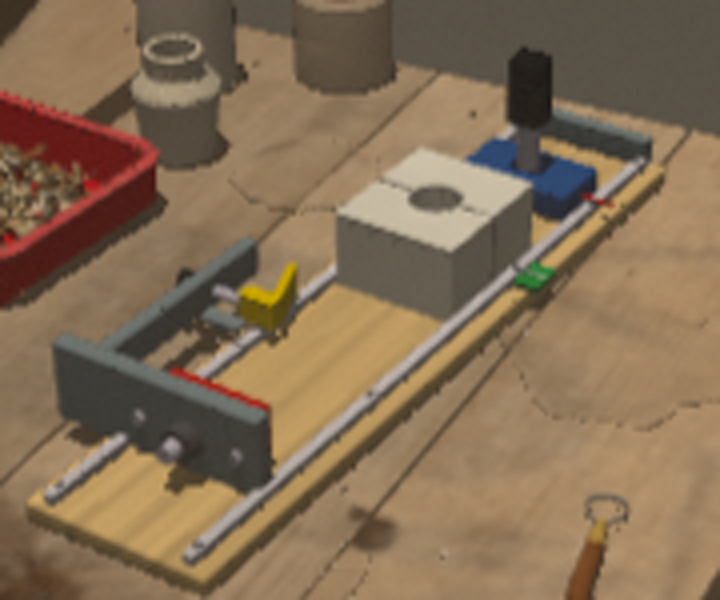

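Scene crop: board corners at about (25,105), (697,315) and (760,242), grip (617,128), pointer (573,255), mark (436,230). Side crop: corners (30,508), (205,580), (662,172), grip (530,88), pointer (597,200), mark (535,275). I'll triangulate these.

```bash
python3 - <<'E'
from h import *
S=lambda x,y:("scene",(x/3.6+265-.36,y/3.6+220-.36)); D=lambda x,y:("side",(x/4+210-.37,y/4+145-.37))
r=lambda v:np.round(np.array(v)*1000,1).tolist()
for n,a,b in(("grip mid",S(617,128),D(530,88)),("pointer",S(573,255),D(597,200)),("mark",S(437,231),D(536,274)),("corner-x+y",S(25,105),D(205,580)),("corner-x-y",S(697,315),D(662,172)),("hole",S(457,121),D(436,199)),("bufferTop-x",S(150,72),D(270,408)),("bufferTop+x",S(208,46),D(172,372))):
    p,e=tri(a,b);print(n,r(p),"gap",r(e))
A=[onz(*D(205,580),.014),onz(*D(662,172),.014),onz(*D(30,508),.014),onz(*S(25,105),.014),onz(*S(697,315),.014),onz(*S(760,242),.014)]
for a in A: print(r(a))
for i,j in((0,1),(3,4)):
    d=A[i]-A[j];print("len",np.hypot(*d[:2]),"yaw",np.degrees(np.arctan2(-d[0],d[1])))
E
```

```text
grip mid [538.8, -305.1, 95.2] gap 0.6
pointer [484.1, -299.8, 24.8] gap 0.6
mark [486.3, -204.2, 17.7] gap 1.0
corner-x+y [526.5, 149.4, 12.7] gap 5.9
corner-x-y [470.8, -386.8, 8.4] gap 5.7
hole [552.0, -187.9, 67.5] gap 2.4
bufferTop-x [540.7, 48.6, 57.4] gap 3.1
bufferTop+x [612.7, 38.6, 53.8] gap 3.3
[522.5, 153.8, 14.0]
[464.7, -372.9, 14.0]
[643.9, 144.1, 14.0]
[529.8, 149.4, 14.0]
[466.4, -389.1, 14.0]
[584.4, -397.4, 14.0]
len 0.5298104156814679 yaw -6.260035386655856
len 0.5421957941235972 yaw -6.716238310550268
```

Everything agrees with the given sizes: bed yaw is about -6.5° and the grip is at (0.539, -0.305). After a -59° twist, tool x lies along bed +y and tool y along bed +x. I'll go above the grip and look with the wrist camera.

```bash
python3 -m handwheel '[[[0,0,0,-7.4],[0,0,0,-7.4],[0,0,0,-7.4],[0,0,0,-7.4],[0,0,0,-7.4],[0,0,0,-7.4],[0,0,0,-7.4],[0,0,0,-7.5],[2.3,2.9,0.3,0],[2.3,2.9,0.3,0],[2.3,2.9,0.3,0],[2.3,2.9,0.3,0],[2.3,2.9,0.3,0],[2.3,2.9,0.3,0],[2.3,2.9,0.3,0],[2.3,2.9,0.3,0],[2.3,2.9,0.3,0],[2.3,2.9,0.3,0],[0,0,0,0],[0,0,0,0]]]' 1 100
python3 - <<'E'
from h import *
s=robot.sense();print({k:np.round(s[k],3).tolist() for k in("time","q","eef_pos","tcp_rot","force")})
np.set_printoptions(precision=4,suppress=True)
print(robot.camera_params("wrist"))
cv2.imwrite("pics/w1.png",robot.snapshot("wrist")[:,:,::-1])
E
```

```text
time: 2.1
eef_pos: [0.5398, -0.305, 0.2115]
tcp_rot: [-0.001, 0.745, 0.667, -0.0]
force: [-1.0, 0.7, -0.2]
grip_width: 0.998
{'time': 2.1, 'q': [-0.633, 0.477, -0.043, 1.052, -0.0, 1.049], 'eef_pos': [0.54, -0.305, 0.211], 'tcp_rot': [-0.001, 0.745, 0.667, -0.0], 'force': [-0.999, 0.671, -0.158]}
{'intrinsics': array([[371.6483,   0.    , 322.9   ],
       [  0.    , 371.6483, 236.5926],
       [  0.    ,   0.    ,   1.    ]]), 'rvec': array([-2.8429,  0.159 ,  0.0258]), 'tvec': array([-0.5704, -0.2608,  0.2802])}
```

View pics/w1.png

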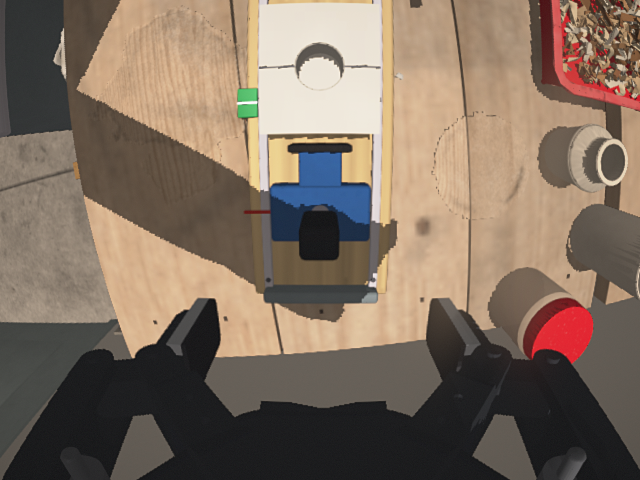

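The view is clear. Grip blob spans columns 301–338 and its rear-top edge is at row 260. Pointer is at (245–270,212), mark line (248,102), mould rear edge at row 134. Rails are at columns 267 and 378. Computing bed-frame offsets.

```bash
python3 - <<'E'
from h import *
import cv2
im=cv2.imread("pics/w1.png");h=cv2.cvtColor(im,cv2.COLOR_BGR2HSV)
for nm,lo,hi,(x0,y0,x1,y1) in(("grn",(45,120,40),(85,255,255),(230,80,265,130)),("red",(0,120,60),(8,255,255),(235,200,272,225)),("blk",(0,0,0),(180,255,45),(295,200,345,264)),("white",(0,0,150),(180,60,255),(243,95,257,110))):
    m=cv2.inRange(h,lo,hi)[y0:y1,x0:x1];ys,xs=np.nonzero(m)
    if len(xs): print(nm,len(xs),xs.min()+x0,xs.max()+x0,ys.min()+y0,ys.max()+y0,"c",xs.mean()+x0,ys.mean()+y0)
def edge(col,r0,r1): # print gray rows
    return None
a=np.radians(-6.5)
# bed direction from board edges / rails (z=.022)
pts={"railL0":((267.5,280),.022),"railL1":((263,60),.022),"railR0":((374,280),.022),"railR1":((383,60),.022)}
P={k:onz("wrist",*v) for k,v in pts.items()}
for L in "LR":
    d=P[f"rail{L}1"]-P[f"rail{L}0"];y=np.degrees(np.arctan2(-d[0],d[1]));print(L,"yaw",y)
ex=np.array([np.cos(a),np.sin(a),0]);ey=np.array([-np.sin(a),np.cos(a),0])
print("rail sep",(P["railR0"]-P["railL0"])@ex,(P["railR1"]-P["railL1"])@ex)
o=np.array([.5398,-.305,0])
for k,v in list(P.items())+[(n,onz("wrist",u,z)) for n,u,z in(("gripRearTopL",(301,259.5),.12),("gripRearTopR",(338.5,259.5),.12),("gripFrontTopL",(301,237),.12),("pointer",(246,211.8),.0245),("mark",(247.5,102.3),.0155),("mouldrear",(319,134),.069),("pusherTop",(320,147),.058),("hole",(320,66),.069))]:
    print(k,np.round(v*1000,1),"bed rel TCP x,y mm",np.round([(v-o)@ex*1000,(v-o)@ey*1000],1))
E
```

```text
grn 459 238 257 89 117 c 246.9760348583878 102.81699346405229
red 93 244 269 210 213 c 255.69892473118279 211.6451612903226
blk 1858 299 338 211 259 c 318.748654467169 235.51560818083962
white 38 243 256 101 103 c 250.02631578947367 102.10526315789474
L yaw -6.90870399061875
R yaw -7.317782333339787
rail sep 0.10094726282033846 0.10237727454994229
railL0 [ 479.5 -365.3   22. ] bed rel TCP x,y mm [-53.1 -66.7]
railL1 [ 503.6 -166.2   22. ] bed rel TCP x,y mm [-51.7 133.8]
railR0 [ 579.8 -376.6   22. ] bed rel TCP x,y mm [ 47.9 -66.6]
railR1 [ 605.3 -177.8   22. ] bed rel TCP x,y mm [ 50.7 133.8]
gripRearTopL [ 524.4 -312.6  120. ] bed rel TCP x,y mm [-14.5  -9.3]
gripRearTopR [ 548.3 -315.3  120. ] bed rel TCP x,y mm [ 9.6 -9.3]
gripFrontTopL [ 526.4 -297.6  120. ] bed rel TCP x,y mm [-14.2   5.8]
pointer [ 471.1 -297.    24.5] bed rel TCP x,y mm [-69.2   0.2]
mark [ 484.6 -200.8   15.5] bed rel TCP x,y mm [-66.6  97.3]
mouldrear [ 544.3 -236.3   69. ] bed rel TCP x,y mm [-3.3 68.7]
pusherTop [ 543.7 -246.5   58. ] bed rel TCP x,y mm [-2.7 58.5]
hole [ 550.7 -186.2   69. ] bed rel TCP x,y mm [ -2.6 119.3]
```

```bash
python3 -m handwheel '[[[0,-0.25,0,0.5],[0,0,2,0],[0,0,2,0],[0,0,2,0],[0,0,2,0],[0,0,2,0],[0,0,1.2,0],[0,0,1.1,0],[0,0,0,0],[0,0,0,0]]]' 1 100 && python3 -m handwheel '[[[0,0,0,0],[0,0,0,0],[0,0,0,0],[0,0,0,0],[0,0,0,0],[0,0,0,0],[0,0,0,0],[0,0,0,0]]]' 0 100
```

```text
time: 3.15
eef_pos: [0.5373, -0.3059, 0.0898]
tcp_rot: [0.0, 0.749, 0.663, 0.0]
force: [-0.9, 0.2, 0.4]
grip_width: 1.0
time: 3.95
eef_pos: [0.537, -0.3056, 0.0899]
tcp_rot: [0.0, 0.749, 0.663, -0.0]
force: [-2.3, 0.5, 5.5]
grip_width: 0.296
```

Gripped: 0.296 of the opening is 25 mm. Now pushing towards the expected home, about 190 mm of travel.

```bash
python3 -m handwheel '[[[0.5,0,0,0],[0.8,0,0,0],[0.8,0,0,0],[0.8,0,0,0],[0.8,0,0,0],[0.8,0,0,0],[0.8,0,0,0],[0.8,0,0,0],[0.8,0,0,0],[0.8,0,0,0],[0.8,0,0,0],[0.8,0,0,0],[0.5,0,0,0]]]' && python3 -m handwheel '[[[0.6,0,0,0],[0.6,0,0,0],[0.6,0,0,0],[0.6,0,0,0],[0.6,0,0,0],[0.4,0,0,0]]]'
python3 - <<'E'
from h import *
for n in("side","wrist"): cv2.imwrite(f"pics/{n}2.png",robot.snapshot(n)[:,:,::-1])
b=cv2.imread("pics/side2.png")[145:295,210:390];w=cv2.imread("pics/wrist2.png")
cv2.imwrite("pics/m2.png",np.hstack([cv2.resize(b,(400,333)),cv2.resize(w[0:400,130:530],(400,400))[:333]]))
E
```

```text
time: 5.25
eef_pos: [0.5477, -0.2088, 0.0899]
tcp_rot: [0.0, 0.749, 0.663, -0.002]
force: [-8.0, -4.5, 8.2]
grip_width: 0.291
time: 5.85
eef_pos: [0.5514, -0.1751, 0.0899]
tcp_rot: [-0.0, 0.749, 0.663, -0.002]
force: [-9.4, -4.2, 9.1]
grip_width: 0.291
```

View pics/m2.png

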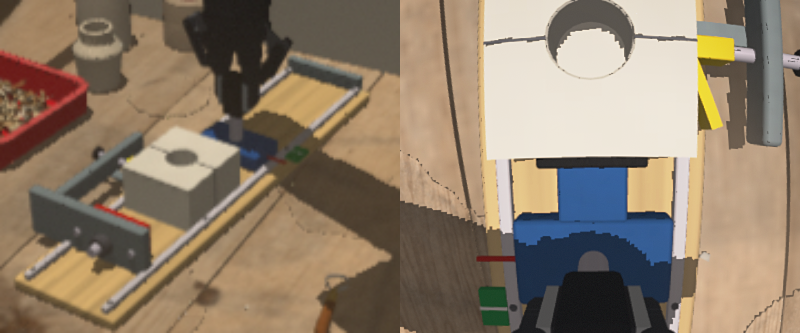

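The mould is between the rails with its front just past the catch's nose (yellow lever at crop (708,100)). Pointer (495,258) has passed the mark (493,305). A small side force is building, so I'll trim sideways by -1.5 mm and carry on, more slowly.

```bash
python3 -m handwheel '[[[0,-0.15,0,0],[0.5,0,0,0],[0.5,-0.01,0,0],[0.5,0,0,0],[0.5,-0.01,0,0],[0.5,0,0,0],[0.4,-0.01,0,0]]]' && python3 -m handwheel '[[[0.4,0,0,0],[0.4,-0.01,0,0],[0.3,0,0,0]]]' && python3 -m handwheel '[[[0.2,0,0,0],[0.2,0,0,0]]]'  && python3 -m handwheel '[[[0.2,0,0,0],[0.1,0,0,0]]]'
```

```text
time: 6.65
eef_pos: [0.5545, -0.1465, 0.0899]
tcp_rot: [0.001, 0.749, 0.663, -0.001]
force: [-5.0, -5.0, 5.9]
grip_width: 0.291
time: 6.95
eef_pos: [0.5558, -0.1356, 0.0899]
tcp_rot: [0.001, 0.749, 0.663, -0.001]
force: [-4.3, -5.4, 5.7]
grip_width: 0.293
time: 7.15
eef_pos: [0.5561, -0.1317, 0.0899]
tcp_rot: [0.001, 0.749, 0.663, -0.002]
force: [-4.9, -5.1, 6.7]
grip_width: 0.292
time: 7.35
eef_pos: [0.5565, -0.1287, 0.0899]
tcp_rot: [0.001, 0.749, 0.663, -0.002]
force: [-5.4, -5.2, 6.8]
grip_width: 0.294
```

```bash
for i in 1; do python3 -m handwheel '[[[0.2,0,0,0],[0.2,0,0,0]]]'; done; python3 -m handwheel '[[[0.2,0,0,0],[0.1,0,0,0]]]'; python3 -m handwheel '[[[0.1,0,0,0],[0.1,0,0,0]]]'; python3 - <<'E'
from h import *
for n in("side","wrist"): cv2.imwrite(f"pics/{n}3.png",robot.snapshot(n)[:,:,::-1])
b=cv2.imread("pics/side3.png")[195:285,220:320];w=cv2.imread("pics/wrist3.png")
cv2.imwrite("pics/m3.png",np.hstack([cv2.resize(b,(389,350)),cv2.resize(w[0:350,210:610],(400,350))]))
E
```

```text
time: 7.55
eef_pos: [0.5569, -0.1248, 0.0899]
tcp_rot: [0.001, 0.749, 0.663, -0.002]
force: [-5.2, -4.3, 7.6]
grip_width: 0.295
time: 7.75
eef_pos: [0.5573, -0.1217, 0.0899]
tcp_rot: [0.001, 0.749, 0.663, -0.002]
force: [-5.7, -4.6, 7.1]
grip_width: 0.294
time: 7.95
eef_pos: [0.5574, -0.1199, 0.0899]
tcp_rot: [0.001, 0.749, 0.663, -0.002]
force: [-5.6, -5.7, 7.7]
grip_width: 0.292
```

View pics/m3.png

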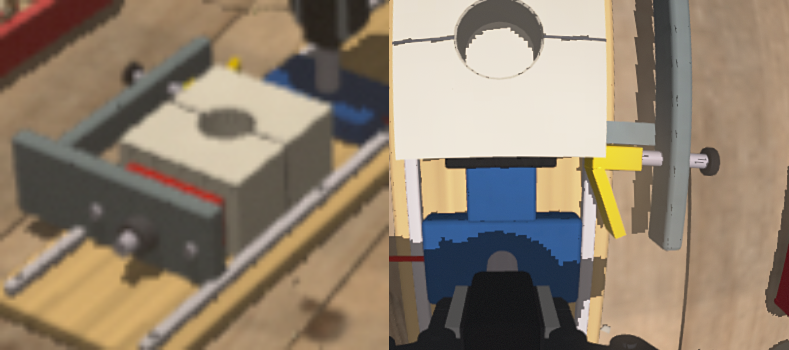

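The mould front is close to the red buffer (side crop (175,180)), and the catch nose is at the mould's rear corner (wrist crop (595,160)). Force is still only the drag, so I continue in small steps.

```bash
for i in 1; do python3 -m handwheel '[[[0.1,0,0,0],[0.1,0,0,0]]]'; python3 -m handwheel '[[[0.1,0,0,0],[0.1,0,0,0]]]'; done
```

```text
time: 8.25
eef_pos: [0.5576, -0.1185, 0.0899]
tcp_rot: [0.001, 0.749, 0.663, -0.002]
force: [-5.9, -8.2, 6.2]
grip_width: 0.291
time: 8.45
eef_pos: [0.5577, -0.1175, 0.0899]
tcp_rot: [0.002, 0.749, 0.662, -0.003]
force: [-7.1, -11.9, 6.6]
grip_width: 0.289
```

```bash
python3 -m handwheel '[[[0.1,0,0,0],[0,0,0,0]]]'; python3 -m handwheel '[[[0.1,0,0,0],[0,0,0,0]]]'
```

```text
time: 8.65
eef_pos: [0.5578, -0.117, 0.0899]
tcp_rot: [0.002, 0.749, 0.662, -0.003]
force: [-7.6, -12.2, 6.4]
grip_width: 0.291
time: 8.85
eef_pos: [0.5578, -0.1165, 0.0899]
tcp_rot: [0.002, 0.749, 0.662, -0.004]
force: [-7.9, -13.3, 6.2]
grip_width: 0.292
```

```bash
python3 -m handwheel '[[[0.1,0,0,0],[0.1,0,0,0],[0,0,0,0]]]'; python3 -m handwheel '[[[0.1,0,0,0],[0,0,0,0],[0,0,0,0]]]';  python3 -m handwheel '[[[0.1,0,0,0],[0,0,0,0],[0,0,0,0]]]'; python3 - <<'E'
from h import *
for n in("side","wrist"): cv2.imwrite(f"pics/{n}4.png",robot.snapshot(n)[:,:,::-1])
b=cv2.imread("pics/wrist4.png")[110:260,360:540];w=cv2.imread("pics/wrist3.png")[110:260,360:540]
cv2.imwrite("pics/m4.png",np.hstack([cv2.resize(w,(396,330)),cv2.resize(b,(396,330))]))
E
```

```text
time: 9.15
eef_pos: [0.558, -0.1151, 0.0899]
tcp_rot: [0.003, 0.749, 0.662, -0.004]
force: [-8.0, -15.5, 6.3]
grip_width: 0.294
time: 9.45
eef_pos: [0.5581, -0.1146, 0.0899]
tcp_rot: [0.003, 0.749, 0.662, -0.005]
force: [-8.0, -17.0, 6.5]
grip_width: 0.293
time: 9.75
eef_pos: [0.5581, -0.1142, 0.0899]
tcp_rot: [0.003, 0.75, 0.662, -0.005]
force: [-7.3, -19.0, 5.1]
grip_width: 0.293
```

View pics/m4.png

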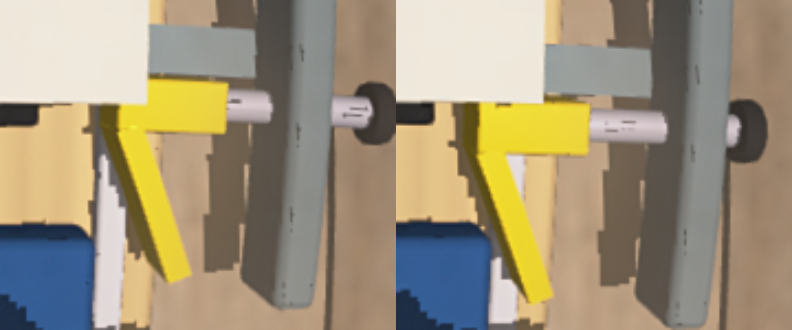

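The catch has clicked: its rod slid in (knob now against the arm at (745,130)) and its square side stands behind the mould's rear edge. Total force is about 19.5 N, so I stop pushing and draw back.

```bash
python3 -m handwheel '[[[-0.4,0,0,0],[-0.6,0,0,0],[-0.8,0,0,0],[-1,0,0,0],[-1,0,0,0],[-1,0,0,0],[-1,0,0,0],[-1,0,0,0],[-1,0,0,0],[-0.8,0,0,0],[-0.6,0,0,0],[-0.3,0,0,0],[0,0,0,0],[0,0,0,0]]]'; python3 - <<'E'
from h import *
s=robot.sense();P=robot.camera_params("wrist")
im=robot.snapshot("wrist")[:,:,::-1].copy();cv2.imwrite("pics/wrist5.png",im)
h=cv2.cvtColor(im,cv2.COLOR_BGR2HSV)
for nm,lo,hi,x1 in(("green",(45,120,30),(85,255,255),330),("red",(0,120,50),(8,255,255),300)):
    m=cv2.inRange(h,lo,hi);m[:,x1:]=0;m[:,:180]=0
    N,_,st,ce=cv2.connectedComponentsWithStats(m)
    print(nm,[(st[i].tolist(),np.round(ce[i],1).tolist()) for i in range(1,N) if st[i,4]>15])
side=cv2.cvtColor(robot.snapshot("side"),cv2.COLOR_RGB2BGR);cv2.imwrite("pics/side5.png",side)
cv2.imwrite("pics/m5.png",np.hstack([cv2.resize(im[100:300,180:330],(360,480)),cv2.resize(side[195:285,220:320],(433,390),interpolation=2)[:,:433].copy() if 0 else cv2.copyMakeBorder(cv2.resize(side[180:280,220:390],(430,253)),0,227,0,0,cv2.BORDER_CONSTANT)]))
E
```

```text
time: 11.25
eef_pos: [0.5482, -0.2033, 0.0899]
tcp_rot: [0.001, 0.749, 0.663, -0.0]
force: [-1.2, -1.2, 5.4]
grip_width: 0.296
green [([203, 243, 29, 21, 380], [216.5, 250.8]), ([206, 268, 28, 16, 409], [219.4, 275.9])]
red [([206, 256, 38, 6, 208], [224.8, 258.7])]
```

View pics/m5.png

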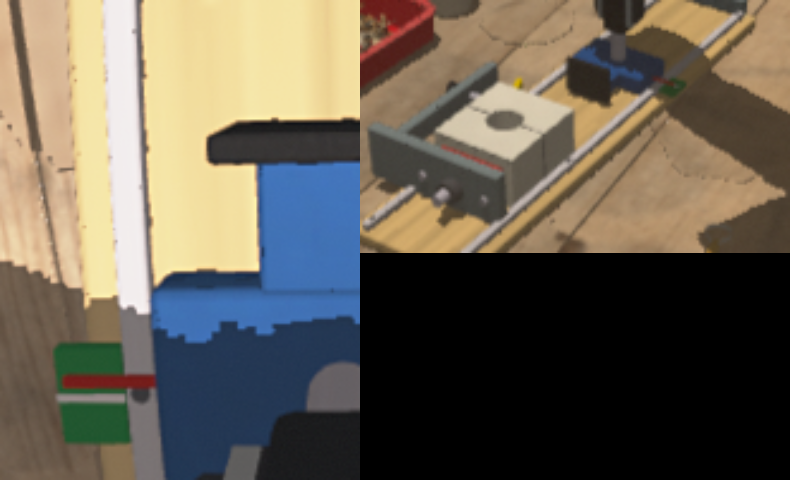

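The mould stays held at the buffer. The red pointer (full-image (217,258.7)) is just ahead of the white line (217,265.6). I'll work out the offset, correcting for parallax.

```bash
python3 - <<'E'
from h import *
im=cv2.imread("pics/wrist5.png");h=cv2.cvtColor(im,cv2.COLOR_BGR2HSV)
s=h[240:290,205:232].astype(int)
mw=(s[:,:,1]<60)&(s[:,:,2]>90);mw[:22]=0;ys,xs=np.nonzero(mw);print("line",len(xs),xs.mean()+205,ys.mean()+240,ys.min()+240,ys.max()+240)
L=(217,265.6) if len(xs)<20 else (xs.mean()+205,ys.mean()+240)
ey=np.array([.112,.9937,0])
l=onz("wrist",L,.0155)
for z in(.020,.0245,.027):
    p=onz("wrist",(215,258.7),z);print(z,"pointer ahead of line mm",round((p-l)@ey*1000,2), np.round(p,4),np.round(l,4))
c,_=ray("wrist",(215,258));print("cam",np.round(c,3))
E
```

```text
line 108 218.0 265.5 264 267
0.02 pointer ahead of line mm 6.1 [ 0.4848 -0.196   0.02  ] [ 0.4841 -0.202   0.0155]
0.0245 pointer ahead of line mm 7.76 [ 0.4864 -0.1945  0.0245] [ 0.4841 -0.202   0.0155]
0.027 pointer ahead of line mm 8.69 [ 0.4873 -0.1936  0.027 ] [ 0.4841 -0.202   0.0155]
cam [ 0.557 -0.129  0.221]
```

```bash
python3 -m handwheel '[[[-0.3,0,0,0],[-0.4,0,0,0],[0,0,0,0],[0,0,0,0]]]'; python3 -m handwheel '[[[0,0,0,0],[0,0,0,0],[0,0,0,0],[0,0,0,0],[0,0,0,0],[0,0,0,0]]]' 1; python3 -m handwheel '[[[0,0,-2,0],[0,0,-3,0],[0,0,-3,0],[0,0,-3,0],[0,0,-3,0],[-1.5,0,0,0],[-3,0,0,0],[-3,0,0,0],[-2,0,0,0],[0,0,0,0],[0,0,0,0]]]'
python3 - <<'E'
from h import *
im=robot.snapshot("wrist")[:,:,::-1].copy();cv2.imwrite("pics/wrist6.png",im)
for n in("side","scene"): cv2.imwrite(f"pics/{n}6.png",robot.snapshot(n)[:,:,::-1])
h=cv2.cvtColor(im,cv2.COLOR_BGR2HSV)
for nm,lo,hi in(("green",(45,120,30),(85,255,255)),("red",(0,120,50),(8,255,255))):
    m=cv2.inRange(h,lo,hi);m[:,310:]=0;m[:,180:180]=0
    N,_,st,ce=cv2.connectedComponentsWithStats(m)
    print(nm,[(st[i].tolist(),np.round(ce[i],1).tolist()) for i in range(1,N) if st[i,4]>8])
print("cam",np.round(ray("wrist",(300,200))[0],3))
g=cv2.resize(im[0:320,200:440],(390,520));s=cv2.imread("pics/side6.png")[170:290,210:390]
cv2.imwrite("pics/m6.png",np.hstack([g,cv2.copyMakeBorder(cv2.resize(s,(390,260)),0,260,0,0,cv2.BORDER_CONSTANT)]))
E
```

```text
time: 11.75
eef_pos: [0.5475, -0.2101, 0.0899]
tcp_rot: [0.001, 0.749, 0.663, 0.0]
force: [-1.0, -0.5, 5.6]
grip_width: 0.296
time: 12.35
eef_pos: [0.5471, -0.2099, 0.0892]
tcp_rot: [-0.0, 0.749, 0.663, 0.0]
force: [-0.5, -0.3, 0.4]
grip_width: 1.001
time: 13.45
eef_pos: [0.5351, -0.3042, 0.2285]
tcp_rot: [-0.001, 0.749, 0.662, 0.0]
force: [-1.0, 0.9, 0.2]
grip_width: 1.0
green [([246, 91, 19, 12, 195], [254.7, 96.5]), ([246, 107, 19, 12, 214], [255.0, 112.2])]
red [([249, 102, 26, 4, 73], [261.9, 103.7])]
cam [ 0.545 -0.229  0.361]
```

View pics/m6.png

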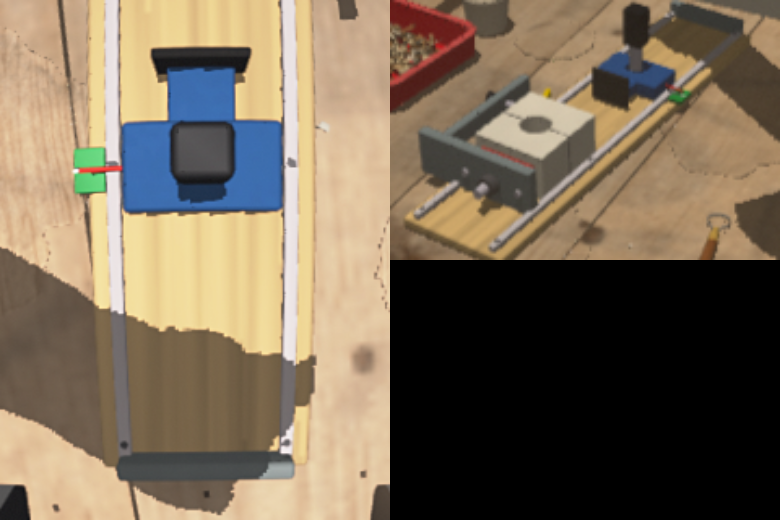

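The slide stands free and the pointer lies over the white line (wrist (250,104)). The mould is held at the stop, with a tip of the yellow catch showing behind it. One parallax check on the pointer, then hand in.

```bash
python3 - <<'E'
from h import *
ey=np.array([.112,.9937,0]);l=onz("wrist",(255,104.4),.0155);
for z in(.0155,.02,.0245,.027):
    p=onz("wrist",(255,103.8),z);print(z,"ahead mm",round((p-l)@ey*1000,2))
im=cv2.imread("pics/side6.png")
h=cv2.cvtColor(im,cv2.COLOR_BGR2HSV)
for f in("side0","side6"):
    im=cv2.imread(f"pics/{f}.png");h=cv2.cvtColor(im,cv2.COLOR_BGR2HSV)[335:385,255:305]
    m=cv2.inRange(h,(22,90,30),(40,255,200));ys,xs=np.nonzero(m);print("tin",f,len(xs),xs.mean()+255,ys.mean()+335)
E
```

```text
0.0155 ahead mm 0.57
0.02 ahead mm 0.26
0.0245 ahead mm -0.05
0.027 ahead mm -0.22
tin side0 1469 279.3737236215112 358.21034717494894
tin side6 1473 279.30889341479974 358.38017651052274
```

```bash
python3 - <<'E'
from plant import robot
print(robot.job_done(), robot.sense()["time"])
E
```

```text
the job is handed in; nothing more can be done
the job is handed in; nothing more can be done
```

The job is done and handed in; the arm's clock stood at about 13.5 s.

I gripped the slide across the rails and pushed the mould onto the buffer, stopping at about 19.5 N. I then drew the slide back about 96 mm, let go and lifted clear.

**Last checks:**
- **Catch:** the wrist picture before and after shows its rod slid in and its square side behind the mould's rear edge. In the pictures after drawing back, the mould was still held at the stop.
- **Buffer:** I estimate about 7 mm at the most, from the force and the grip's travel. I had no direct reading of the buffer or the catch, so how far it stays pressed in now was judged only from the pictures.
- **Pointer:** it stands within about 0.6 mm of the white line, whichever height I assume for the pointer. The estimates during the work disagreed by 1 to 2 mm, well inside the 5 mm allowed.
- **Tin and mould:** the tin has not moved (under 0.2 pixel). The hand stayed well behind the mould in all the pictures.

The one thing that disagreed was the bed's angle. I measured -6.5° to -7°, while the slide actually ran at about -6.3°. That put up to 9 N of side force on the grip, which I reduced partway and which was gone after the draw-back.

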